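# Set the drill guide of a basket-base jig to its notch

## Robot

A 6-joint arm with a two-finger parallel gripper is mounted at the origin on the work surface. World frame = base frame: x ahead of the robot, y to its left, z up, the work surface at z = 0. Lengths are in m, angles in rad, forces in N, time in s.
With the tool pointing down it reaches from about 0.375 to 0.925 m from the base axis. Payload 5.7 kg.
Tool frame: the origin (TCP) lies on the centre line of the jaws, within the pads' length; the fingertips stand 25 mm ahead of it and the grasp point (between the pads) lies 6 mm ahead of it; z points along the fingers, y is the line along which they close (so a half turn about z gives the same grasp; the last joint's range is limited). The gripper opens to 85 mm and grips with 20 to 120 N. Pads are 22 mm wide; open, the fingers measure 114 mm over their backs; the gripper's body (76 mm by 85 mm) begins 54 mm behind the grasp point. The pads swing forward as they close: fully open they stand 13 mm farther back than shut.
Start: joints at [-1.334, 0.359, 1.51, -0, 1.272, -0.115], TCP at [0.207, -0.563, 0.256] pointing down, gripper open.
Joint ranges: [-2.97, 2.97], [-1.01, 2.36], [0.21, 2.38], [-0.96, 4.11], [0.2, 2.71], [-2.98, 2.98]. Speed limits (rad/s): [2.39, 2.39, 3.14, 3.14, 3.14, 3.14].

## Interface

Orientations are given as a rotation vector (axis times angle).
In Python, from rig import robot gives the robot as it stands.
- The arm moves only by the tool play_rows, never from a script. Its argument "plan" is a list of rows, each a list of 7 numbers: the shift along the tool's x, y, z in mm, then the turn, a rotation vector about the tool's x, y, z in degrees, then the finger opening in mm, from 0 to 85.4. A call has 1 to 8 rows; each row is the pose to reach, as a shift and turn from the pose commanded when the call began, along the tool's axes at that moment; what a row does not reach only later rows make up. A row lasts 1/8 s, in which the tool goes at most 62.5 mm and 10.7 degrees, less where a joint would pass 70% of its speed; a pose out of reach is approached as far as the arm can. A call with a gripper value outside its range is refused whole. The fingers move at their own pace and stop on an object; "newtons" is the grip in N (left out, the last holds). Time passes only in rows, so rows that repeat a pose let the fingers close. It gives the time, the measured TCP pose, the force, the opening and the grip force at its end, in the units of the state.
- robot.observe(): the state, without advancing time (a new reading comes with each control period).
- robot.read_camera(name): name is "scene" or "side" or "wrist"; returns a dict with "frame" (420x560x3 uint8, red, green, blue), "z_map" (420x560 float32, m along the optical axis (not along the pixel's ray), 0 where there is no reading), "intrinsics" (3x3 intrinsics, pixels), "world_to_cam" (4x4, takes a point from world to camera coordinates); the wrist camera has in their place "hand_eye" (4x4, takes a point from camera to tool coordinates, whose origin is the TCP and whose axes are the flange's). Camera axes: x right, y down, z forward; pixel columns grow to the right and rows downward; lengths in m; the calibration is good to about 2 mm. The wrist camera is an equidistant fisheye: a pixel r from the principal point sees the ray r / f radians off the axis. A picture is of the moment at which its call begins: read the wrist's pose just before it.
- robot.close_job(): hands the job in; it is judged then, once.
The state is a dict: "time": time; "joint_positions": joint angles; "qvel": joint speeds; "joint_torque": joint torques, N m; "tool_pos": TCP position; "tcp_rot": TCP orientation; "wrist_force": force on the tool from outside, world axes, zero at the start; "moment": the same for the moment, N m; "finger_gap": finger opening in m; "gripper_force": force on a finger pad.
Only numpy, scipy, OpenCV 4.12 (cv2) and the standard library are available. Lean on these libraries where they do the work, as an engineer would, in place of code of your own. Each camera call takes 0.05 s, during which the arm holds its last target. There are 200 camera calls.

## Task

Lift the slotted key out of its wooden stand, fit it upright into the slot of the lock screw on the drill-guide carriage and turn the screw anticlockwise (seen from above) to its stop, which frees the carriage. Then, with the key still held in the screw as a handle, slide the carriage along its rail towards the round basket base until you feel its ball drop into the notch, and finish while still holding the key in the screw with the carriage resting in that notch. Leave the hammer, the tin and the snips alone.

Things in the scene. Friction and masses are not known exactly. Their poses are not given: they have to be found in the camera images.
- jig: fixed plywood drilling jig, board 100 mm wide (x) and 330 mm long (y), with a 310 mm rail of two aluminium bars, top 34 mm above the table, running along its y. Origin on the table (underside), under the rail's centre line. Its +y axis points along the rail towards the round wooden basket base (160 mm across, 32 mm high, centre at y = +215 mm). A 66 mm high steel lock post stands at x = -38, y = -70 mm.
- carriage_top (a point): centre of the flat top of the aluminium drill-guide carriage (56 mm across the rail, 60 mm along it, top 58 mm above the table) that rides on the rail, with a flat arm reaching 112 mm towards the basket base; also the foot of the lock screw's axis. Axes parallel to the jig's.
- carriage (a joint): travel of the carriage along the jig's +y, m, 0 to 0.13; 0 is the end away from the basket base, where it starts (0 to 6 mm). Slides with about 1 to 2 N. While the screw is locked, its tongue hits the lock post within about 10 mm of travel.
- ball (a joint): height of the 10 mm spring ball under the carriage, m: about 0.0015 while it rides on the flat steel strip between the rail bars, about -0.0005 when it has dropped into the notch. The notch is an 8 mm wide cross gap in that strip, at a carriage travel that differs each time, between 45 and 95 mm. Pushing the carriage out of the notch takes about 9 to 11 N against 1 to 2 N for sliding, so a push of 5 N leaves it seated; travel goes on past the notch.
- screw_slot (a point): centre of the bottom of the slot in the lock screw's head (head a steel block 36 x 20 mm, top 77 mm above the table, this point 64 mm above it). The slot is 23 mm long, 6 mm wide and 13 mm deep, with closed ends and a small chamfer; it runs along this frame's x, z is up. The point turns with the screw.
- screw (a joint): angle of the lock screw about the vertical, rad: 0 locked (starts 0 to 0.1), 1.3 at its stop, free; grows anticlockwise seen from above. At 1.3 the slot lies square across the rail. Friction about 0.06 N m; it stays where it is left.
- key: loose key, 110 g, 80 mm tall, standing upright in its stand. Origin at the middle of its lower tip, z up. Blade 20 mm (x) by 4 mm (y), from 0 to 14 mm; round shank 12 mm across from 14 to 35 mm; collar 34 x 24 mm from 35 to 39 mm; flat wooden grip tab 30 mm (x) by 14 mm (y) from 39 to 80 mm, in line with the blade. Both ways round fit the slot.
- key_tip (a point): the middle of the key's lower tip, same as the key's origin; on the slot's bottom when the key is fully in.
- stand: fixed dark wooden block 70 x 60 x 40 mm, origin at the centre of its underside; a pocket in its top takes the key, whose collar rests on the top. Lift the key 40 mm to clear it.
- mallet: bystander: hammer lying on the far right, leave alone
- tin: bystander: aluminium tin 72 mm across, 100 mm tall, on the right, beyond the end of the rail, leave alone
- snips: bystander: black-handled snips lying on the left, near the robot, leave alone
Mind the look-alikes: they are no part of the job. Of the things like the key, leave any that is orange or purple; of the rest the larger one is meant.

How it is judged:
On the way, in this order (a step that is already met when the one before it is completed fails the run):
1. the key stands in the slot of the still locked screw (distance between key_tip and screw_slot below 0.006 m and angle between key's own z axis and vertical below 0.2 rad and value of joint screw below 0.4 rad), for 0.1 s.
2. the screw is turned to its stop with the held key in it (value of joint screw above 1.1 rad and distance between key_tip and screw_slot below 0.008 m and contact force between the fingers and key above 2 N), for 0.1 s.
At the end, for the whole second after the job is handed in: The ball is down in the notch (within 1 mm of its seat) and the carriage is still, the screw is turned past 1.05 rad, and the key is still in the slot (tip within 8 mm of its bottom, tilted under 0.25 rad) and gripped by the fingers with more than 2 N (value of joint ball below 0.0005 m and value of joint carriage above 0.04 m and velocity of joint carriage between -0.01 and 0.01 m/s and value of joint screw above 1.05 rad and distance between key_tip and screw_slot below 0.008 m and angle between key's own z axis and vertical below 0.25 rad and contact force between the fingers and key above 2 N); the arm keeps its last pose, push and grip.
It fails at once if a bystander is moved by more than 30 mm (distance of any of mallet, tin, snips from where it was at the start of the episode above 0.03 m).
It also fails if it takes over 45 s, if anything falls off the work surface, if the arm or the gripper's body presses on something with over 40 N, if the wrist force passes 120 N, or if a joint passes its speed limit or range.

## Working session

There is one attempt and no reset: what is moved stays moved. The work goes in short steps, Python scripts to look and compute and a tool call to move; the robot and the scene stay as the last step left them, time stands still between calls to the robot, and variables do not carry over. Pictures are saved under pics/ and viewed, at most 10 in all, crops included, and the job is handed in when it is done.

Besides the shell and the picture viewer there is one more tool, called after "Call:" as name([rows], argument=value, ...), one row to a line, values as JSON. play_rows: Moves the arm, as the interface text tells. Its arguments: {"type":"object","properties":{"plan":{"type":"array","items":{"type":"array","items":{"type":"number"}}},"newtons":{"type":"number"}},"required":["plan"]}

```bash
mkdir -p pics; ls; cat > h.py <<'E'
import numpy as np, cv2
from rig import robot
from scipy.spatial.transform import Rotation as R
def grab(n):
    s=robot.observe(); c=robot.read_camera(n)
    np.savez(''+n+'.npz',**{k:np.asarray(v) for k,v in c.items()},tp=s['tool_pos'],tr=s['tcp_rot'])
    return c
def load(n): return dict(np.load(''+n+'.npz'))
def save(f,p): cv2.imwrite('pics/'+p,cv2.cvtColor(f,cv2.COLOR_RGB2BGR))
def cloud(c):
    K=c['intrinsics'];z=c['z_map'];v,u=np.indices(z.shape)
    P=np.stack([(u-K[0,2])/K[0,0]*z,(v-K[1,2])/K[1,1]*z,z,np.ones_like(z)],-1)
    return (P@np.linalg.inv(c['world_to_cam']).T)[...,:3]
E
python3 - <<'E'
from h import *
a=grab('scene');b=grab('side')
save(a['frame'],'a.png');save(b['frame'],'b.png')
s=robot.observe();print(s['time'],s['tool_pos'],s['tcp_rot'])
E
```

```text
pics
0.1 [ 0.20660309 -0.56269704  0.25551266] [-3.09143779e+00 -5.49430151e-01  1.71195183e-04]
```

View pics/a.png

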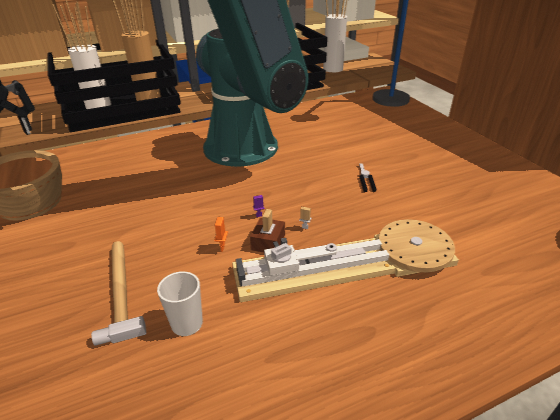

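View pics/b.png

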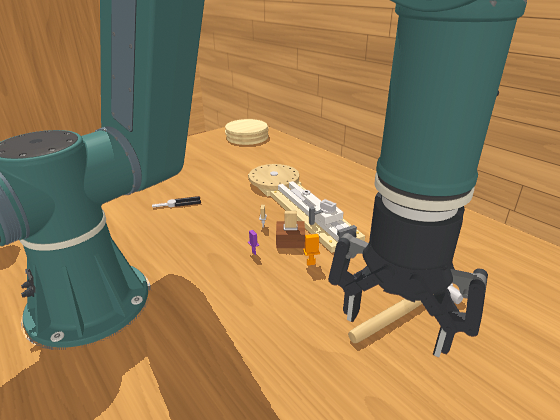

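Key-like things in the scene view are orange (220,232), purple (258,206), a light one on the table (305,217) and a light one in the dark stand (267,220). The stand one fits: it isn't orange or purple, it's the larger of the two light ones, and it stands in the stand. I'll confirm that in a crop and measure from depth.

```bash
python3 - <<'E'
from h import *
c=load('scene');save(cv2.resize(c['frame'][185:305,200:330],None,fx=5,fy=5,interpolation=cv2.INTER_CUBIC),'c.png')
for n in ['scene','side']:
    c=load(n);P=cloud(c);hsv=cv2.cvtColor(c['frame'],cv2.COLOR_RGB2HSV);z=P[...,2]
    reg=(P[...,0]>.3)&(P[...,0]<1)&(abs(P[...,1])<.45)
    tall=reg&(z>.012)&(z<.15)&(c['z_map']>0)
    k,l,st,ce=cv2.connectedComponentsWithStats(tall.astype(np.uint8))
    for i in range(1,k):
        if st[i,4]>25:
            Q=P[l==i];print(n,st[i],Q.min(0).round(3),Q.max(0).round(3))
    # height slices for stand key
    for nm,lo,hi in [('keytop',.070,.1),('standtop',.03,.041),('carr',.054,.06),('head',.072,.08),('basket',.028,.034)]:
        m=tall&(z>lo)&(z<hi);k,l,st,ce=cv2.connectedComponentsWithStats(m.astype(np.uint8))
        for i in range(1,k):
            if st[i,4]>12:
                Q=P[l==i];r=cv2.minAreaRect((Q[:,:2]*1000).astype(np.float32))
                print(n,nm,ce[i].round(),st[i,4],np.round(r[0],1),np.round(r[1],1),round(r[2],1),Q[:,2].max().round(4))
E
```

```text
scene [253 195  11  19 159] [ 0.348 -0.095  0.013] [ 0.368 -0.07   0.061]
scene [299 207  12  19 163] [ 0.441 -0.015  0.013] [0.461 0.014 0.061]
scene [ 232  209  226   90 9995] [ 0.415 -0.217  0.012] [0.704 0.259 0.087]
scene [214 217  14  31 271] [ 0.42  -0.217  0.012] [ 0.453 -0.182  0.082]
scene [ 110  241   35   98 1567] [ 0.336 -0.45   0.012] [ 0.6   -0.394  0.028]
scene [ 157  272   45   61 2127] [ 0.567 -0.358  0.012] [ 0.64  -0.288  0.102]
scene keytop [267. 215.] 103 [458.6 -99.2] [14.4 31.9] 49.4 0.0872
scene keytop [219. 222.] 86 [ 434.1 -199.8] [13.7 31.5] 61.8 0.0821
scene keytop [281. 250.] 175 [ 568. -115.] [22.2 37.2] 7.9 0.0787
scene keytop [179. 292.] 1056 [ 604.7 -323.4] [70.6 70.9] 72.0 0.1
scene standtop [258. 206.] 40 [361.8 -83.8] [24.2 12.3] 62.1 0.0408
scene standtop [304. 217.] 37 [450.2  -3. ] [23.1  6.1] 52.8 0.0409
scene standtop [267. 232.] 432 [457.6 -98.8] [60.7 74.2] 50.1 0.041
scene standtop [377. 250.] 4543 [590.3  29.3] [467.8 159. ] 77.1 0.041
scene standtop [221. 238.] 61 [ 434.6 -199.6] [23.4 33.2] 60.4 0.0407
scene standtop [181. 298.] 20 [ 57
[... 2465 characters left out ...]
 454.7 -102.2] [ 4.8 28.8] 56.7 0.0599
side carr [253. 234.] 23 [357.8 -81.9] [22.6  9.7] 83.0 0.0599
side carr [312. 246.] 34 [ 429.9 -204.7] [ 9.6 28.9] 46.6 0.0598
side head [328. 203.] 86 [ 568.5 -114.8] [24.3 37.7] 10.0 0.079
side head [290. 216.] 39 [ 454.3 -102.4] [ 5.4 28.8] 48.8 0.0799
side head [312. 237.] 71 [ 433.1 -200. ] [16.1 28.5] 63.9 0.0799
side basket [277. 179.] 1041 [581.  113.4] [318.9 156. ] 55.6 0.034
side basket [262. 217.] 25 [4.472e+02 1.000e-01] [26.8 16. ] 46.6 0.0338
side basket [327. 227.] 96 [ 545.7 -143.3] [ 41.1 110.2] 0.7 0.034
side basket [290. 237.] 60 [ 439.4 -120.5] [ 5.7 67.1] 51.1 0.0338
side basket [253. 244.] 30 [357.9 -82. ] [25.  16.9] 80.8 0.0337
```

View pics/c.png

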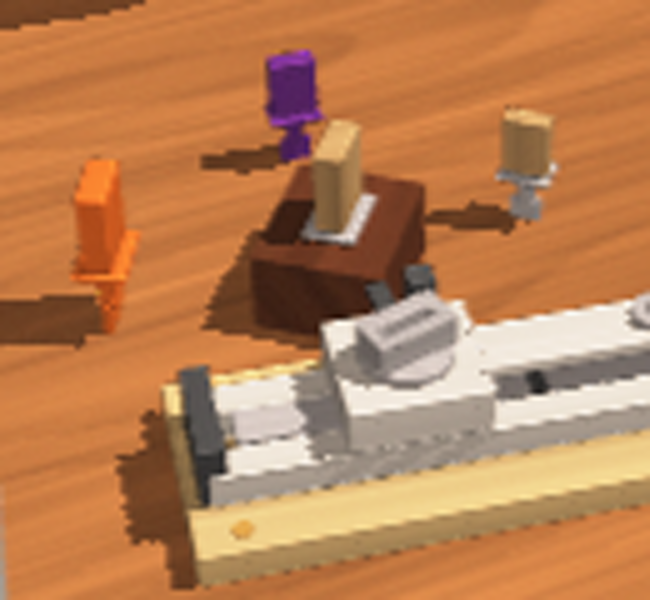

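The crop confirms it. The light-wood grip with its collar resting on the dark stand (crop ~340,180) is clearly larger than the light look-alike on the table (crop ~525,160). Moving above it now.

Call:
play_rows([
  [396,-348,0,0,0,-120,50],
  [396,-348,0,0,0,-120,50],
  [396,-348,0,0,0,-120,50],
  [396,-348,0,0,0,-120,50],
  [396,-348,0,0,0,-120,50],
  [396,-348,0,0,0,-120,50],
  [396,-348,0,0,0,-120,50],
  [396,-348,0,0,0,-120,50],
])

```text
time: 1.1
tool_pos: [0.4461, -0.122, 0.2563]
tcp_rot: [1.881, 2.516, 0.0]
wrist_force: [0.2, -0.4, -0.3]
finger_gap: 0.0499
gripper_force: 0.0
```

Call:
play_rows([
  [0,0,0,0,0,-10,50],
])

```text
time: 1.23
tool_pos: [0.4468, -0.1197, 0.2561]
tcp_rot: [-1.646, -2.675, -0.002]
wrist_force: [-0.9, -1.4, 0.1]
finger_gap: 0.0501
gripper_force: 0.0
```

Call:
play_rows([
  [14,19,20,0,0,-10,50],
  [14,19,40,0,0,-20,50],
  [14,19,50,0,0,-23,50],
  [14,19,50,0,0,-23,50],
  [14,19,50,0,0,-23,50],
])

```text
time: 1.85
tool_pos: [0.4566, -0.1031, 0.2066]
tcp_rot: [1.099, 2.943, 0.0]
wrist_force: [0.2, -1.1, 0.2]
finger_gap: 0.0495
gripper_force: 0.0
```

```bash
cat >> h.py <<'E'
def wcloud(c):
    K=c['intrinsics'];z=c['z_map'];v,u=np.indices(z.shape)
    a=(u-K[0,2])/K[0,0];b=(v-K[1,2])/K[1,1];r=np.hypot(a,b)+1e-9
    t=np.tan(np.minimum(r,1.45))/r
    P=np.stack([a*t*z,b*t*z,z,np.ones_like(z)],-1)@np.asarray(c['hand_eye']).T
    s=c['tp'],c['tr']
    return P[...,:3]@R.from_rotvec(s[1]).as_matrix().T+s[0]
def yaw():
    s=robot.observe();M=R.from_rotvec(s['tcp_rot']).as_matrix();return s['tool_pos'],M
def rects(P,ok,slices):
    for nm,lo,hi in slices:
        m=ok&(P[...,2]>lo)&(P[...,2]<hi);k,l,st,ce=cv2.connectedComponentsWithStats(m.astype(np.uint8))
        for i in range(1,k):
            if st[i,4]>25:
                Q=P[l==i];r=cv2.minAreaRect((Q[:,:2]*1000).astype(np.float32))
                print(nm,ce[i].round(),st[i,4],np.round(r[0],1),np.round(r[1],1),round(r[2],1),np.median(Q[:,2]).round(4))
E
python3 - <<'E'
from h import *
grab('wrist');c=load('wrist');save(c['frame'],'w1.png');P=wcloud(c)
reg=(c['z_map']>0)&(P[...,0]>.38)&(P[...,0]<.7)&(abs(P[...,1])<.2)
rects(P,reg,[('key',.08,.09),('stand',.036,.044),('head',.072,.08),('carr',.054,.06)])
p,M=yaw();print(p,np.degrees(np.arctan2(M[1],M[0])).round(2),M[:,2].round(4))
E
```

```text
key [285. 210.] 644 [456.8 -97.7] [13.3 29.8] 49.8 0.0849
key [179. 257.] 133 [ 433.  -196.9] [11.4 25.1] 66.3 0.0804
stand [284. 191.] 3891 [457.6 -97.5] [59.6 71. ] 50.5 0.0401
stand [195. 238.] 297 [ 434.1 -190.3] [39.4 19.2] 0.2 0.0391
stand [337. 245.] 40 [527.9 -90.5] [11.6  3.7] 62.9 0.04
stand [353. 253.] 29 [545.4 -83.9] [8.9 2.1] 70.8 0.0409
stand [313. 274.] 60 [ 536.8 -128.4] [18.9  1.9] 80.3 0.0409
stand [273. 312.] 135 [ 551.9 -189.9] [51.4 11.2] 1.4 0.0401
head [284. 190.] 51 [446.5 -88.6] [13.6  2.2] 49.0 0.0761
head [182. 255.] 251 [ 433.7 -197.9] [14.5 29.9] 61.9 0.0787
carr [367. 118.] 301 [446.9   1.3] [22.4 10.4] 49.0 0.0588
carr [284. 185.] 29 [446.2 -88.7] [13.5  1.6] 53.4 0.0571
carr [396. 263.] 2265 [571.6 -49.3] [98.6 60.1] 87.6 0.0562
carr [189. 245.] 99 [ 434.1 -192.5] [11.  30.5] 85.1 0.0573
carr [340. 252.] 39 [527.6 -90.7] [11.1  1.7] 77.1 0.0572
carr [321. 295.] 565 [ 559.6 -139. ] [21.7 57.8] 59.0 0.0578
[ 0.45678556 -0.10321544  0.20675578] [139.04  49.04 -12.95] [ 7.e-04 -2.e-04 -1.e+00]
```

View pics/w1.png

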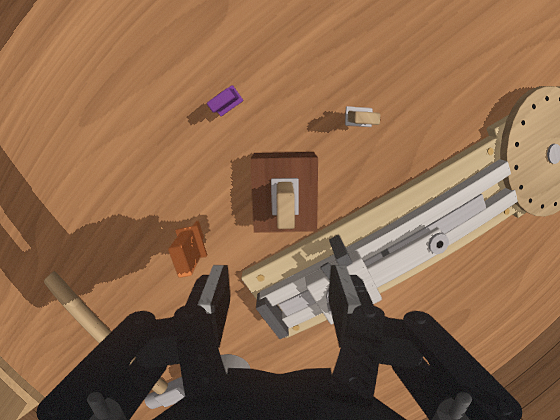

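The wrist view shows the key grip at (285,205) between the finger lines. It needs a shift of about 3 mm in x and 4 mm in y. Descending and gripping.

Call:
play_rows([
  [3,4,40,0,0,-1,50],
  [3,4,90,0,0,-1,50],
  [3,4,120,0,0,-1,50],
  [3,4,133,0,0,-1,50],
  [3,4,133,0,0,-1,50],
  [3,4,133,0,0,-1,5],
  [3,4,133,0,0,-1,5],
  [3,4,133,0,0,-1,5],
], newtons=50)

```text
time: 2.9
tool_pos: [0.4578, -0.0984, 0.0745]
tcp_rot: [1.071, 2.951, 0.0]
wrist_force: [-0.2, -1.4, 6.3]
finger_gap: 0.0135
gripper_force: 48.8
```

Call:
play_rows([
  [0,0,0,0,0,0,5],
  [0,0,0,0,0,0,5],
  [0,0,0,0,0,0,5],
])

```text
time: 3.28
tool_pos: [0.4578, -0.0984, 0.0745]
tcp_rot: [1.071, 2.951, 0.0]
wrist_force: [-1.4, 0.3, 6.7]
finger_gap: 0.0137
gripper_force: 48.8
```

Call:
play_rows([
  [0,0,-40,0,0,0,5],
  [0,0,-80,0,0,0,5],
  [0,0,-115,0,0,0,5],
  [-45,6,-115,0,0,10,5],
  [-90,12,-115,0,0,20,5],
  [-139,18,-115,0,0,30,5],
  [-139,18,-115,0,0,40,5],
  [-139,18,-115,0,0,42,5],
])

```text
time: 4.28
tool_pos: [0.5749, -0.1734, 0.1883]
tcp_rot: [-2.059, -2.372, 0.0]
wrist_force: [-0.3, 0.2, -1.6]
finger_gap: 0.0135
gripper_force: 49.1
```

Call:
play_rows([
  [0,0,0,0,0,0,5],
  [0,0,0,0,0,0,5],
])

```text
time: 4.53
tool_pos: [0.5745, -0.173, 0.1885]
tcp_rot: [-2.056, -2.375, 0.0]
wrist_force: [0.5, -0.7, -1.6]
finger_gap: 0.0137
gripper_force: 49.1
```

```bash
python3 - <<'E'
from h import *
grab('wrist');c=load('wrist');P=wcloud(c)
f=cv2.resize(c['frame'][60:360,100:480],None,fx=2,fy=2);save(f,'w2.png')
reg=(c['z_map']>0)&(P[...,0]>.48)&(P[...,0]<.7)&(P[...,1]>-.16)&(P[...,1]<.1)
rects(P,reg,[('head',.0755,.0785),('carr',.0565,.0595),('rail',.032,.036)])
p,M=yaw();print(p,np.degrees(np.arctan2(M[1],M[0])).round(2),M[:,2].round(4),c['hand_eye'])
E
```

```text
head [282. 139.] 1094 [ 568.1 -113.9] [19.7 35.3] 8.8 0.077
carr [332.   4.] 32 [590.1  -4.1] [6.4 8.1] 35.4 0.0591
carr [318.   9.] 43 [580.8  -9.6] [12.7  6.3] 47.6 0.0589
carr [304.  77.] 31 [578.2 -66. ] [11.2  5.5] 9.4 0.0568
carr [283. 135.] 3099 [ 568.3 -112.5] [62.6 56.3] 79.3 0.058
rail [288.  46.] 1505 [562.9 -36.8] [88.5 13.3] 79.2 0.034
rail [337.  51.] 1626 [597.6 -34.7] [105.3  24.5] 79.4 0.0339
rail [245. 174.] 340 [ 542.5 -152.4] [16.8 16.1] 79.3 0.034
rail [273. 181.] 466 [ 568.8 -155.9] [13.6 34.2] 79.3 0.0344
[ 0.57457629 -0.17301159  0.18850367] [ 98.2    8.2  120.48] [-1.e-04  1.e-04 -1.e+00] [[ 1.17315588e-03 -9.46568790e-01 -3.22499845e-01  8.28608407e-02]
 [ 9.99999002e-01  1.36429411e-03 -3.66646709e-04  1.12556588e-04]
 [ 7.87040970e-04 -3.22499094e-01  9.46569446e-01 -1.17596065e-01]
 [ 0.00000000e+00  0.00000000e+00  0.00000000e+00  1.00000000e+00]]
```

View pics/w2.png

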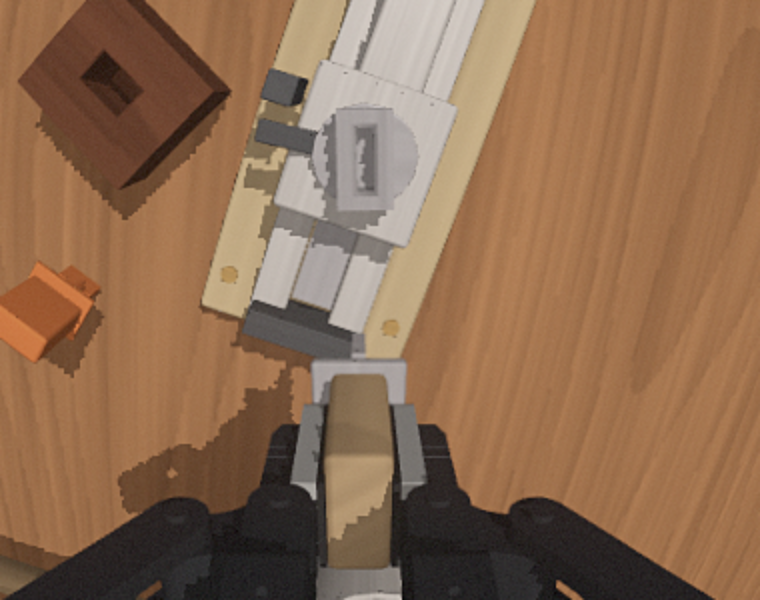

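The wrist view shows the slot at crop (365,158), nearly in line with the key, and the collar's front edge at crop y≈362. Next I'll measure the key in hand and the slot with this same camera.

```bash
python3 - <<'E'
from h import *
c=load('wrist');P=wcloud(c);M=R.from_rotvec(c['tr']).as_matrix()
T=(P-c['tp'])@M*1000
ok=c['z_map']>0
col=ok&(T[...,2]>27)&(T[...,2]<33)&(abs(T[...,1])<25)&(abs(T[...,0])<40)
Q=T[col];print(len(Q),Q.min(0),Q.max(0),np.percentile(Q,[2,50,98],axis=0).round(1))
g=ok&(T[...,2]<20)&(T[...,2]>-15)&(abs(T[...,1])<9)&(T[...,0]>5)&(T[...,0]<30)
Q=T[g];print('grip',np.percentile(Q,[2,50,98],axis=0).round(1))
# slot: pixels in head rect below top
h=ok&(P[...,2]>.0755)&(P[...,2]<.0785)&(P[...,1]>-.16)&(P[...,0]>.54)
Q=T[h];r=cv2.minAreaRect(Q[:,:2].astype(np.float32));print('head tool',r)
hull=cv2.convexHull(np.argwhere(h)[:,::-1].astype(np.int32))
m=np.zeros(h.shape,np.uint8);cv2.fillConvexPoly(m,hull,1)
s=(m>0)&(~h)&(P[...,2]<.075);k,l,st,ce=cv2.connectedComponentsWithStats(s.astype(np.uint8))
i=1+st[1:,4].argmax();print(st[i],ce[i])
# rim outline on top plane: cast pixel rays onto z=0.077
O=np.asarray(c['hand_eye'])[:3,3]; Ow=M@O+c['tp']
d=P-Ow; X=Ow+d*((.077-Ow[2])/d[...,2])[...,None]
Q=((X[l==i]-c['tp'])@M*1000)[:,:2].astype(np.float32);print('slot rim tool',cv2.minAreaRect(Q))
E
```

```text
649 [  5.96997553 -11.69828252  27.03253384] [18.08953281 11.96354412 32.98212055] [[  6.5 -11.5  27.4]
 [ 15.2   0.1  30.7]
 [ 17.8  11.7  32.4]]
grip [[  5.6  -8.6 -12.7]
 [ 14.1   0.1  -6.5]
 [ 16.3   8.6  18.3]]
head tool ((59.32311248779297, 2.1824450492858887), (19.6677188873291, 35.25482177734375), 89.43905639648438)
[277 123  11  33 273] [281.74358974 139.48351648]
slot rim tool ((59.79374313354492, 2.1063902378082275), (7.016757965087891, 22.792028427124023), 89.9940185546875)<stdin>:18: RuntimeWarning: divide by zero encountered in divide
<stdin>:18: RuntimeWarning: invalid value encountered in multiply
```

Call:
play_rows([
  [30,2,0,0,0,-0.5,5],
  [58.5,2,0,0,0,-0.5,5],
  [58.5,2,20,0,0,-0.5,5],
  [58.5,2,34,0,0,-0.5,5],
  [58.5,2,40,0,0,-0.5,5],
  [58.5,2,44,0,0,-0.5,5],
  [58.5,2,46,0,0,-0.5,5],
  [58.5,2,46,0,0,-0.5,5],
])

```text
time: 5.58
tool_pos: [0.5689, -0.1154, 0.1424]
tcp_rot: [2.049, 2.381, 0.0]
wrist_force: [-0.6, -0.7, -2.1]
finger_gap: 0.0134
gripper_force: 49.2
```

Call:
play_rows([
  [0,0,3,0,0,0,5],
  [0,0,6,0,0,0,5],
  [0,0,9,0,0,0,5],
  [0,0,9,0,0,0,5],
])

```text
time: 6.08
tool_pos: [0.5688, -0.1152, 0.1335]
tcp_rot: [-2.049, -2.382, -0.0]
wrist_force: [-1.6, 0.0, 2.6]
finger_gap: 0.0135
gripper_force: 49.6
```

Key seated: the tip is at about 64 mm with light contact. Turning anticlockwise.

Call:
play_rows([
  [0,0.1,0,0,0,-9,5],
  [0,0.3,0,0,0,-18,5],
  [0.1,0.5,0,0,0,-27,5],
  [0.2,0.6,0,0,0,-36,5],
  [0.3,0.7,0,0,0,-45,5],
  [0.4,0.8,0,0,0,-54,5],
  [0.5,0.9,0,0,0,-62,5],
  [0.7,0.9,0,0,0,-68,5],
])

```text
time: 7.08
tool_pos: [0.5698, -0.1142, 0.1335]
tcp_rot: [0.361, 3.12, 0.0]
wrist_force: [-0.1, 0.1, 1.4]
finger_gap: 0.0137
gripper_force: 49.6
```

Call:
play_rows([
  [0,0,0,0,0,-3,5],
  [0,0,0,0,0,-5,5],
  [0,0,0,0,0,-5,5],
])

```text
time: 7.45
tool_pos: [0.5698, -0.1142, 0.1335]
tcp_rot: [0.231, 3.133, 0.001]
wrist_force: [0.3, 1.8, 3.5]
finger_gap: 0.0133
gripper_force: 49.7
```

```bash
python3 - <<'E'
from h import *
s=robot.observe();p,M=yaw();print(p,np.degrees(np.arctan2(M[1],M[0])).round(2),s['wrist_force'],s['moment'],s['gripper_force'],s['finger_gap'])
E
```

```text
[ 0.5698011  -0.11421481  0.13350418] [171.58  81.58  31.05] [0.2708361  1.81958    3.45058477] [ 0.34808999 -0.04599187  0.00492001] 49.748387932777405 0.013300271067545106
```

Call:
play_rows([
  [0,0,0,0,0,-2,5],
  [0,0,0,0,0,-4,5],
  [0,0,0,0,0,-4,5],
])

```text
time: 7.82
tool_pos: [0.5698, -0.1142, 0.1335]
tcp_rot: [0.12, 3.139, 0.001]
wrist_force: [1.3, 3.0, 4.3]
finger_gap: 0.0135
gripper_force: 49.9
```

```bash
cat > st.py <<'E'
from h import *
s=robot.observe();p,M=yaw();print(s['time'],p,np.degrees(np.arctan2(M[1],M[0])).round(2),s['wrist_force'].round(2),s['moment'].round(3),s['gripper_force'])
E
python3 st.py
```

```text
7.825 [ 0.56978331 -0.11420667  0.13345935] [175.62  85.62  35.11] [1.27 3.02 4.34] [ 0.636 -0.121 -0.018] 49.94933009147644
```

Call:
play_rows([
  [0,0,0,0,0,-2,5],
  [0,0,0,0,0,-3,5],
  [0,0,0,0,0,-3,5],
])

```text
time: 8.2
tool_pos: [0.5698, -0.1142, 0.1335]
tcp_rot: [0.038, 3.141, 0.001]
wrist_force: [1.1, 3.7, 6.2]
finger_gap: 0.0134
gripper_force: 50.2
```

```bash
python3 st.py
```

```text
8.2 [ 0.5697855  -0.11424215  0.13346968] [178.61  88.61  37.59] [1.1  3.69 6.21] [ 0.769 -0.172 -0.361] 50.19249737262726
```

```bash
python3 - <<'E'
from h import *
c=load('scene');P=cloud(c)
y=np.radians(79.3);dy=np.array([np.cos(y),np.sin(y)]);dx=np.array([np.sin(y),-np.cos(y)])
S=np.array([.5682,-.1142])
g=c['frame'].astype(int).sum(-1)
Q=(P[...,:2]-S)*1000;a=Q@dy;b=Q@dx
m=(abs(b)<25)&(a>30)&(a<170)&(P[...,2]<.06)&(P[...,2]>0)&(g<200)
for v,u in np.argwhere(m): print(u,v,g[v,u],a[v,u].round(1),b[v,u].round(1),(P[v,u,2]*1000).round(1))
E
```

```text
330 246 175 103.2 -1.8 59.4
331 246 83 105.0 -1.1 59.6
332 246 83 107.1 -0.8 59.4
307 259 155 56.0 -5.0 31.2
305 260 193 51.5 -4.3 30.0
306 260 131 53.4 -3.5 30.3
307 260 132 55.2 -2.2 31.1
308 260 181 57.9 -3.8 29.0
306 261 160 52.6 -0.6 30.4
307 261 134 54.5 0.1 30.6
308 261 130 56.6 0.2 30.2
306 262 188 51.2 3.9 32.0
307 262 128 54.2 1.4 29.1
308 262 135 55.8 3.0 30.2
309 262 182 57.3 5.1 31.7
307 263 137 52.5 7.0 31.8
308 263 180 54.9 6.1 30.4
```

Call:
play_rows([
  [0,0,0,0,0,2,5],
  [-0.8,5,0,0,0,2,5],
  [-1.6,10,0,0,0,2,5],
  [-2.4,15,0,0,0,2,5],
  [-3.2,20,0,0,0,2,5],
  [-4,25,0,0,0,2,5],
  [-4.8,30,0,0,0,2,5],
  [-4.8,30,0,0,0,2,5],
])

```text
time: 9.2
tool_pos: [0.5754, -0.0851, 0.1335]
tcp_rot: [0.091, 3.14, -0.002]
wrist_force: [-0.3, -0.9, 5.3]
finger_gap: 0.0138
gripper_force: 50.1
```

```bash
python3 st.py
```

```text
9.2 [ 0.57536496 -0.08511685  0.13349137] [176.67  86.67 -65.33] [-0.34 -0.92  5.27] [-0.187 -0.07  -0.139] 50.13871192932129
```

Call:
play_rows([
  [-0.6,5,0,0,0,0,5],
  [-1.3,10,0,0,0,0,5],
  [-1.9,15,0,0,0,0,5],
  [-2.6,20,0,0,0,0,5],
  [-2.6,20,0,0,0,0,5],
])

```text
time: 9.82
tool_pos: [0.5794, -0.0643, 0.1335]
tcp_rot: [0.093, 3.139, 0.001]
wrist_force: [2.3, 3.6, 5.4]
finger_gap: 0.0136
gripper_force: 50.1
```

Call:
play_rows([
  [-0.1,0.8,0,0,0,0,5],
  [-0.2,1.5,0,0,0,0,5],
  [-0.2,1.5,0,0,0,0,5],
])

```text
time: 10.2
tool_pos: [0.5796, -0.0625, 0.1335]
tcp_rot: [0.093, 3.139, 0.002]
wrist_force: [2.0, 3.5, 5.7]
finger_gap: 0.0137
gripper_force: 50.2
```

Call:
play_rows([
  [-0.1,0.8,0,0,0,0,5],
  [-0.2,1.5,0,0,0,0,5],
  [-0.2,1.5,0,0,0,0,5],
])

```text
time: 10.58
tool_pos: [0.5798, -0.0617, 0.1335]
tcp_rot: [0.093, 3.139, -0.0]
wrist_force: [1.6, 0.4, 5.3]
finger_gap: 0.0139
gripper_force: 50.2
```

Call:
play_rows([
  [-0.1,0.8,0,0,0,0,5],
  [-0.2,1.5,0,0,0,0,5],
  [-0.2,1.5,0,0,0,0,5],
])

```text
time: 10.95
tool_pos: [0.58, -0.0606, 0.1335]
tcp_rot: [0.093, 3.14, -0.001]
wrist_force: [1.7, -1.1, 5.3]
finger_gap: 0.0133
gripper_force: 50.2
```

Call:
play_rows([
  [-0.1,0.5,0,0,0,0,5],
  [-0.1,1,0,0,0,0,5],
  [-0.1,1,0,0,0,0,5],
])

```text
time: 11.32
tool_pos: [0.5801, -0.06, 0.1335]
tcp_rot: [0.092, 3.14, -0.002]
wrist_force: [0.5, -2.9, 5.6]
finger_gap: 0.0137
gripper_force: 50.1
```

```bash
python3 st.py
```

```text
11.325 [ 0.58011129 -0.06004101  0.13347083] [176.63  86.63 -71.25] [ 0.53 -2.92  5.55] [-0.61  -0.179 -0.131] 50.12879490852356
```

Call:
play_rows([
  [-0.1,0.5,0,0,0,0,5],
  [-0.1,1,0,0,0,0,5],
  [-0.1,1,0,0,0,0,5],
])

```text
time: 11.7
tool_pos: [0.5803, -0.0594, 0.1335]
tcp_rot: [0.092, 3.14, -0.003]
wrist_force: [0.1, -6.0, 5.1]
finger_gap: 0.0134
gripper_force: 50.1
```

Call:
play_rows([
  [-0.1,0.5,0,0,0,0,5],
  [-0.1,1,0,0,0,0,5],
  [-0.1,1,0,0,0,0,5],
])

```text
time: 12.08
tool_pos: [0.5803, -0.0589, 0.1335]
tcp_rot: [0.092, 3.14, -0.004]
wrist_force: [-0.3, -7.1, 4.3]
finger_gap: 0.0136
gripper_force: 49.9
```

```bash
python3 st.py
```

```text
12.075 [ 0.58033077 -0.0589215   0.13347234] [176.65  86.65 -85.65] [-0.29 -7.13  4.3 ] [-1.48  -0.044 -0.116] 49.94998633861542
```

The carriage holds against about 7 N, well above the 1–2 N needed to slide it, at a travel that matches the gap I saw in the strip. It's seated, so I'll relax the push and check.

Call:
play_rows([
  [0.1,-1,0,0,0,0,5],
  [0.2,-2,0,0,0,0,5],
  [0.3,-3,0,0,0,0,5],
  [0.3,-3,0,0,0,0,5],
  [0.3,-3,0,0,0,0,5],
  [0.3,-3,0,0,0,0,5],
])

```text
time: 12.82
tool_pos: [0.5801, -0.0603, 0.1335]
tcp_rot: [0.093, 3.14, 0.0]
wrist_force: [1.1, -1.4, 4.6]
finger_gap: 0.013
gripper_force: 50.2
```

```bash
python3 st.py; python3 - <<'E'
from h import *
c0=load('scene');c=grab('scene');save(cv2.resize(c['frame'][170:310,230:390],None,fx=5,fy=4.28),'s2.png')
y=np.radians(79.3);dy=np.array([np.cos(y),np.sin(y)]);dx=np.array([np.sin(y),-np.cos(y)])
S=np.array([.5682,-.1142])
for k in (c0,c):
    P=cloud(k);Q=(P[...,:2]-S)*1000;a=Q@dy;b=Q@dx
    m=(abs(b)<20)&(abs(P[...,2]-.0585)<.003)&(a>40)&(a<200)
    print(m.sum(),np.percentile(a[m],[95,99,100]))
E
```

```text
12.825 [ 0.58006901 -0.06028988  0.13345869] [176.6   86.6    0.68] [ 1.08 -1.43  4.62] [-0.233 -0.26  -0.152] 50.21826982498169
205 [110.39608336 113.70832609 114.7854163 ]
346 [162.65056992 166.48363741 167.99542809]
```

View pics/s2.png

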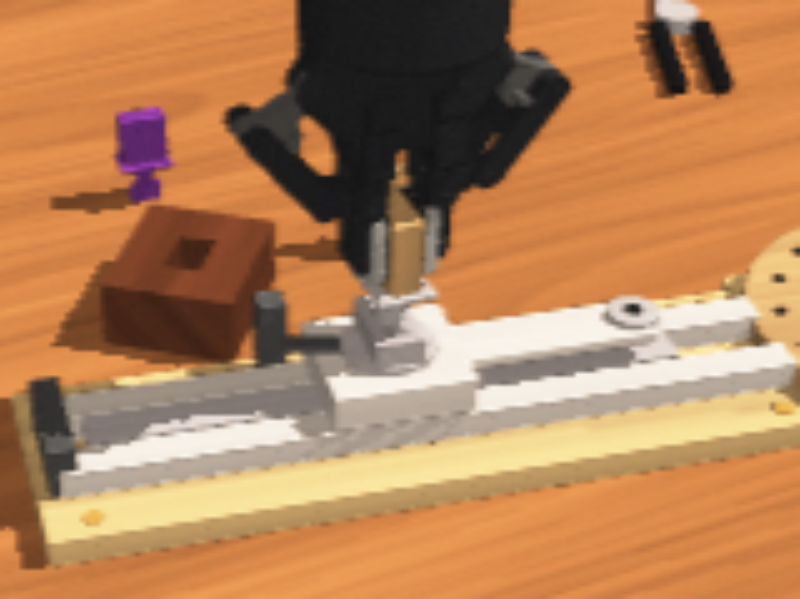

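The picture shows the key upright in the screw at (405,260). The carriage has moved about 53–54 mm, past the post at (265,325), and the tongue now trails behind it. The dark gap is under the carriage, and the remaining push is only about 1.4 N. Handing in.

```bash
python3 -c "
from rig import robot
print(robot.close_job())"
```

```text
the job is handed in; nothing more can be done
None
```

I handed the job in at about 13 s with the key still gripped (about 50 N) and upright in the screw, the screw turned to its stop and the carriage resting in the notch about 54 mm along; the verdict was not shown.

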